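Hook out the milk-jar bin and start the warmer

TASK

Use the pull hook to hook the grey bin over its front lip and drag it forward until all of it is out from under the shelf, and put the hook back standing on its cork mat when you are done with it. Stand every milk jar from the bin upright in the warmer's basin; once they are all in, press the warmer's left, then right, then the larger middle button, fully down and one at a time. Leave the bin out, and do not disturb the monitor camera, the bottle, the teether or the tin.

Things in the scene. Friction and masses are not known exactly. Their poses are not given: they have to be found in the camera images.
- shelf: Fixed low shelf riser of pale wood on the dresser top, 304 mm wide (y), 270 mm deep (x), 162 mm tall: two side panels 12 mm thick, four roof slats across y (undersides 150 mm up, the first 46 mm behind the front edge), a low stop bar at the rear; open in front, no floor board. Origin on the dresser under the middle of its front edge; its x points into the shelf, away from the robot, so things out in front of it have negative x. Clear width inside 280 mm.
- bin: Shallow open grey plastic bin (loose, about 0.4 kg), 130 mm deep (x), 236 mm wide (y), 40 mm high, walls and floor 5 mm thick. It stands on the dresser under the shelf, its front wall 38 to 55 mm behind the shelf's front edge, and holds the jars. Origin: centre of its underside; x points to its rear.
- bin_lip (a point): Middle of the top edge of the bin's front wall (5 mm thick), 62.5 mm in front of the bin's origin and 40 mm up. Inside, at least 25 mm are free between front wall and jars.
- hook: Loose pull hook, 0.16 kg, standing on the mat, along its own x. Wooden handle 110 x 44 (y) x 30 mm high, x = -70 to +40 mm; on top, at 30 to 38 mm height, a steel arm 10 mm wide, from x = -40 to +163 mm; at its end a steel plate 6 mm thick, 60 mm wide (y), hangs down to height 0, 30 mm below the arm. Origin: underside, about the centre of mass; grip the handle there, across y.
- hook_plate (a point): Middle of the lower edge of the hook's plate (x = +160 mm, height 0 in the hook's frame).
- mat: Fixed cork mat 320 x 120 x 3 mm on the dresser, at one side, where the hook stands. Origin: centre of its underside; long axis x.
- warmer: Fixed white jar warmer, at the other side from the mat: base 220 (x) x 170 (y) x 30 mm; on its rear part an open square basin, in front (to -x) a panel with three buttons in a row. Origin: centre of its underside.
- basin (a point): Centre of the basin's floor, 30 mm above the dresser. Basin 150 x 150 mm inside, walls 5 mm thick and 20 mm high above the floor.
- jar0: Small capped glass milk jar with a heavy foot, a cylinder 46 mm in diameter and 66 mm tall, about 0.1 kg, standing in the bin in a row along the bin's y, neighbours about 55 mm apart. Two to four of the four jars are present. Origin: centre of its underside.
- jar1: Small capped glass milk jar with a heavy foot, a cylinder 46 mm in diameter and 66 mm tall, about 0.1 kg, standing in the bin in a row along the bin's y, neighbours about 55 mm apart. Two to four of the four jars are present. Origin: centre of its underside.
- jar2: Small capped glass milk jar with a heavy foot, a cylinder 46 mm in diameter and 66 mm tall, about 0.1 kg, standing in the bin in a row along the bin's y, neighbours about 55 mm apart. Two to four of the four jars are present. Origin: centre of its underside.
- jar3: Small capped glass milk jar with a heavy foot, a cylinder 46 mm in diameter and 66 mm tall, about 0.1 kg, standing in the bin in a row along the bin's y, neighbours about 55 mm apart. Two to four of the four jars are present. Origin: centre of its underside.
- key_left_top (a point): Middle of the cap of the small round button at the left (warmer's +y) end of the panel, 20 mm in diameter.
- key_mid_top (a point): Middle of the cap of the larger round button in the middle of the panel, 28 mm in diameter, 50 mm from the other two.
- key_right_top (a point): Middle of the cap of the small round button at the right (warmer's -y) end of the panel, 20 mm in diameter.
- key_left (a joint): Travel of this spring button in m: 0 up, 0.005 fully down; fully down takes about 4 N and it springs back.
- key_mid (a joint): Travel of this spring button in m: 0 up, 0.005 fully down; fully down takes about 4 N and it springs back.
- key_right (a joint): Travel of this spring button in m: 0 up, 0.005 fully down; fully down takes about 4 N and it springs back.
- monitor: Bystander: white baby monitor camera, a ball 68 mm across on a foot, 104 mm tall. Origin: centre of its underside.
- bottle: Bystander: glass baby bottle, 58 mm in diameter, 150 mm tall. Origin: centre of its underside.
- teether: Bystander: pale green silicone teether ring lying flat, 68 mm across, 13 mm high. Origin: centre of its underside.
- tin: Bystander: stainless steel tin with a twist cap, 70 mm in diameter, 70 mm tall. Origin: centre of its underside.
There are look-alikes about, which are no part of the job. Leave any turquoise look-alike of the hook alone.

How it is judged:
On the way, in this order (a step that is already met when the one before it is completed fails the run):
1. the hook, bearing on the bin, has drawn its front out past the shelf's front edge, with no finger on the bin (contact force between hook and bin above 0.3 N and x of bin in the frame of shelf between -0.045 and 0.06 m and contact force between the fingers and bin below 0.2 N), for 0.1 s.
2. the bin is out from under the shelf (x of bin in the frame of shelf below -0.055 m), for 0.2 s.
3. every jar stands upright in the basin (x of jar0 in the frame of basin between -0.06 and 0.06 m and y of jar0 in the frame of basin between -0.06 and 0.06 m and z of each of jar0, jar1, jar2, jar3 in the frame of basin below 0.01 m and angle between each of jar0, jar1, jar2, jar3's own z axis and vertical below 0.15 rad and x of jar1 in the frame of basin between -0.06 and 0.06 m and y of jar1 in the frame of basin between -0.06 and 0.06 m and x of jar2 in the frame of basin between -0.06 and 0.06 m and y of jar2 in the frame of basin between -0.06 and 0.06 m and x of jar3 in the frame of basin between -0.06 and 0.06 m and y of jar3 in the frame of basin between -0.06 and 0.06 m), for 0.3 s.
4. the left button is pressed down alone (value of joint key_left above 0.0035 m and value of joint each of key_mid, key_right below 0.0015 m), for 0.05 s.
5. then the right button is pressed down alone (value of joint key_right above 0.0035 m and value of joint each of key_left, key_mid below 0.0015 m), for 0.05 s.
6. then the larger middle button is pressed down alone (value of joint key_mid above 0.0035 m and value of joint each of key_left, key_right below 0.0015 m), for 0.05 s.
At the end, for the whole second after the job is handed in: Every jar stands upright (within 0.15 rad) on the basin's floor; the bin is out in front of the shelf (at most 10 mm of it still behind the front edge); the hook stands on the mat, handle middle and plate middle over the mat; buttons up; the bin at rest (all of step 3 and x of bin in the frame of shelf below -0.055 m and x of hook in the frame of mat between -0.16 and 0.16 m and y of hook in the frame of mat between -0.06 and 0.06 m and z of each of hook, hook_plate in the frame of mat below 0.008 m and x of hook_plate in the frame of mat between -0.16 and 0.16 m and y of hook_plate in the frame of mat between -0.06 and 0.06 m and angle between hook's own z axis and vertical below 0.1 rad and linear speed of bin below 0.02 m/s and value of joint each of key_left, key_mid, key_right below 0.0015 m); the robot touches nothing.
It fails at once if the monitor camera is moved more than 25 mm or tipped (distance of monitor from where it was at the start of the episode above 0.025 m or angle between monitor's own z axis and vertical above 0.4 rad).
It fails at once if the baby bottle is moved more than 25 mm or tipped (distance of bottle from where it was at the start of the episode above 0.025 m or angle between bottle's own z axis and vertical above 0.4 rad).
It fails at once if the teether ring is moved more than 25 mm or tipped (distance of teether from where it was at the start of the episode above 0.025 m or angle between teether's own z axis and vertical above 0.4 rad).
It fails at once if the steel tin is moved more than 25 mm or tipped (distance of tin from where it was at the start of the episode above 0.025 m or angle between tin's own z axis and vertical above 0.4 rad).
It fails at once if two buttons are down at once (value of joint each of key_left, key_mid above 0.0025 m or value of joint each of key_left, key_right above 0.0025 m or value of joint each of key_mid, key_right above 0.0025 m).
Of jar0, jar1, jar2, jar3 only 2 to 4 are there at a start; the rules pass over those that are not, and their reading is None.
At some moment in a run one of hook, jar0, jar1, jar2, jar3 may be knocked a few centimetres aside while the robot is not near it.
It also fails if it takes over 210 s, if anything falls off the work surface, if the arm or the gripper's body presses on something with over 40 N, if the wrist force passes 120 N, or if a joint passes its speed limit or range.

ROBOT

A 6-joint arm with a two-finger parallel gripper is mounted at the origin on the work surface. World frame = base frame: x ahead of the robot, y to its left, z up, the work surface at z = 0. Lengths are in m, angles in rad, forces in N, time in s.
With the tool pointing down it reaches from about 0.25 to 0.725 m from the base axis. Payload 4 kg.
Tool frame: the origin (TCP) lies where the fingers leave the gripper's body, on its centre line; the fingertips stand 73 mm ahead of it and the grasp point (between the pads) lies 54 mm ahead of it (bot.tips_ahead is the z of the fingertips in the tool frame, in m); z points along the fingers, y is the direction in which the jaws open and shut (so a half turn about z gives the same grasp; the last joint's range is limited). The gripper opens to 85 mm and grips with 20 to 120 N. Pads are 22 mm wide; open, the fingers measure 114 mm over their backs; the gripper's body (76 mm by 85 mm) begins 54 mm behind the grasp point. The pads swing forward as they close: fully open they stand 13 mm farther back than shut.
Start: joints at [1.103, 0.241, 0.005, 1.335, 0, 1.571], TCP at [0.225, 0.446, 0.304] pointing down, gripper open.
Joint ranges: [-2.72, 2.72], [-1.05, 1.87], [-1.09, 1.28], [-1.99, 2.15], [-1.42, 1.44], [-3.14, 3.14]. Speed limits (rad/s): [2.79, 2.79, 3.14, 3.14, 3.14, 3.14].

INTERFACE

Orientations are given as a unit quaternion [x, y, z, w].
In Python, from workcell import readout, camera, get_calibration, order, bot gives the robot as it stands.
- The arm moves only by the tool send_rows, never from a script. Its argument "moves" is a list of rows, each a list of 3 entries, a list of its own where there are three numbers: the shift along the tool's x, y, z in mm, then the turn, a rotation vector about the tool's x, y, z in rad, then the finger opening in mm, from 0 to 85.4. In form: [[[dx, dy, dz], [ax, ay, az], grip], ...]. A call has 1 to 12 rows; each row is the pose to reach, as a shift and turn from the pose measured when the call began, along the tool's axes at that moment; what a row does not reach only later rows make up. A row lasts 1/12 s, in which the tool goes at most 41.7 mm and 7.16 degrees, less where a joint would pass 70% of its speed; a pose out of reach is approached as far as the arm can. A call with a gripper value outside its range is refused whole. The fingers move at their own pace and stop on an object; the grip force is fixed at half the most. Time passes only in rows, so rows that repeat a pose let the fingers close. It gives the time, the measured TCP pose, the force and the opening at its end, in the units of the state.
- readout.get_obs(): the state, without advancing time (a new reading comes with each control period).
- camera(name): name is "side" or "top" or "wrist"; returns the picture (384x512x3 uint8, red, green, blue); there is no depth.
- get_calibration(name): a dict with "fx", "fy", "cx", "cy" (pixels), "R" (3x3) and "t" (3): a world point X has camera coordinates R X + t. Camera axes: x right, y down, z forward; pixel columns grow to the right and rows downward; lengths in m; the calibration is good to about 2 mm. A picture is of the moment at which its call begins: read the wrist's pose just before it. get_calibration takes no time and is no camera call; for the wrist camera it gives the pose at the moment of the call.
- order.job_done(): hands the job in, once; it reports no verdict.
The state is a dict: "clock": time; "joint_pos": joint angles; "joint_vel": joint speeds; "tau": joint torques, N m; "eef_pos": TCP position; "tool_rot": TCP orientation; "ft_force": force on the tool from outside, world axes, zero at the start; "ft_torque": the same for the moment, N m; "grip_width": finger opening in m.
Only numpy, scipy, OpenCV 4.12 (cv2) and the standard library are available. Lean on these libraries where they do the work, as an engineer would, in place of code of your own. Each camera call takes 0.05 s, during which the arm holds its last target. There are 200 camera calls.

## Working session

There is one attempt and no reset: what is moved stays moved. The work goes in short steps, Python scripts to look and compute and a tool call to move; the robot and the scene stay as the last step left them, time stands still between calls to the robot, and variables do not carry over. Pictures are saved under pics/ and viewed, about 12 in all and at most 16, crops included, and the job is handed in when it is done.

Besides the shell and the picture viewer there is one more tool, called as a command line: name --argument value ..., lists and objects as JSON in quotes. send_rows: Moves the arm, as the interface text tells. Its arguments: {"type":"object","properties":{"moves":{"type":"array","items":{"type":"array"}}},"required":["moves"]}

```bash
mkdir -p pics; cat > h.py <<'E'
import numpy as np,cv2
from workcell import readout,camera,get_calibration,order,bot
from scipy.spatial.transform import Rotation as Ro
def snap(n,f):
    c=get_calibration(n);im=camera(n);cv2.imwrite('pics/'+f,im[:,:,::-1]);return im,c
def ray(c,u,v,z):
    R=np.array(c['R']);t=np.array(c['t']);o=-R.T@t
    d=R.T@np.array([(u-c['cx'])/c['fx'],(v-c['cy'])/c['fy'],1]);return o+d*(z-o[2])/d[2]
def proj(c,X):
    p=np.array(c['R'])@np.array(X)+np.array(c['t']);return c['fx']*p[0]/p[2]+c['cx'],c['fy']*p[1]/p[2]+c['cy']
def st():
    o=readout.get_obs();return np.array(o['eef_pos']),Ro.from_quat(o['tool_rot']),o
def rel(target,yaw=None):
    "shift mm in tool axes to TCP target; turn rotvec to pointing-down with tool x at yaw"
    p,R,o=st();s=R.inv().apply(np.array(target)-p)*1000
    r=None
    if yaw is not None:
        T=Ro.from_matrix(np.array([[np.cos(yaw),np.sin(yaw),0],[np.sin(yaw),-np.cos(yaw),0],[0,0,-1]]).T)
        r=(R.inv()*T).as_rotvec().round(3)
    return s.round(1),r
E
python3 - <<'E'
from h import *
a,c=snap('top','t0.png');b,d=snap('side','s0.png');w,e=snap('wrist','w0.png')
cv2.imwrite('pics/a.png',cv2.resize(np.vstack([np.hstack([a,b])])[:,:,::-1],(1024,384)))
p,R,o=st();print(p,R.as_matrix().round(3),o['ft_force'],bot.tips_ahead)
for k in (c,d):print(k['fx'],np.round(k['R'],3).tolist(),k['t'])
E
```

```text
[0.22530576 0.44596201 0.30320657] [[-0.893  0.451 -0.001]
 [ 0.451  0.893 -0.001]
 [-0.    -0.002 -1.   ]] [-0.39588234  0.34386446 -0.46128856] 0.0726
421.71674434059537 [[0.027, -1.0, -0.003], [-0.998, -0.027, -0.058], [0.058, 0.004, -0.998]] [-0.02387193  0.47971782  1.17075828]
453.5283548694009 [[0.836, -0.549, 0.016], [-0.352, -0.558, -0.751], [0.421, 0.622, -0.66]] [-0.42284134  0.20402683  1.2375833 ]
```

View pics/t0.png

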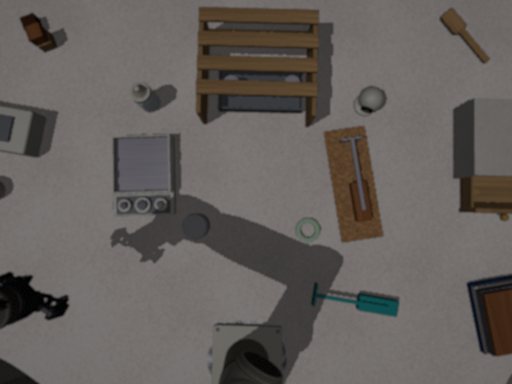

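View pics/s0.png

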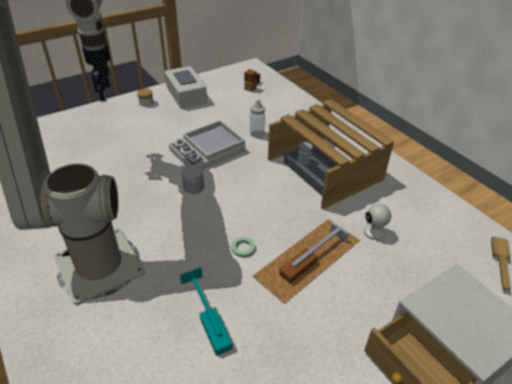

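The top view shows the wood and steel hook on the mat (handle at 362,203, plate at 350,139) and the turquoise look-alike at (355,302). The first one is on the mat and matches the description. The warmer is at (143,175), the shelf front at about row 118, the teether at (308,229), the monitor at (370,98), the bottle at (143,95) and the tin at (196,226). I'll confirm with an enlarged crop.

```bash
python3 - <<'E'
from h import *
a=cv2.imread('pics/t0.png');c=get_calibration('top')
x0,y0=100,70
cr=cv2.resize(a[y0:250,x0:400],None,fx=2.6,fy=2.6,interpolation=cv2.INTER_CUBIC)
cr=np.clip(cr.astype(float)*1.5,0,255).astype('uint8')
cv2.imwrite('pics/c0.png',cr)
for n,u,v,z in [('teether',308,229,.01),('monitor',370,98,.07),('tin',196,226,.05),('bottle',143,95,.1),('shelfFL',202,122,.08),('shelfFR',311,123,.08)]:print(n,ray(c,u,v,z).round(3))
hsv=cv2.cvtColor(a,cv2.COLOR_BGR2HSV)
m=((hsv[...,0]>5)&(hsv[...,0]<25)&(hsv[...,1]>70)).astype('uint8')
m[:, :320]=0;m[:,390:]=0;m[:122]=0;m[250:]=0
k,_=cv2.findContours(m,0,1);k=max(k,key=cv2.contourArea)
r=cv2.minAreaRect(k);P=cv2.boxPoints(r);print(r);Q=np.array([ray(c,*p,.003) for p in P]).round(3);print(Q.tolist(),np.linalg.norm(np.diff(Q,axis=0),axis=1),'ctr',Q.mean(0))
E
```

```text
teether [ 0.364 -0.163  0.01 ]
monitor [ 0.724 -0.316  0.07 ]
tin [0.365 0.146 0.05 ]
bottle [0.708 0.291 0.1  ]
shelfFL [0.644 0.135 0.08 ]
shelfFR [ 0.649 -0.156  0.08 ]
((352.97320556640625, 183.58636474609375), (112.19099426269531, 41.62472152709961), 80.6900634765625)
[[0.642, -0.202, 0.003], [0.664, -0.319, 0.003], [0.351, -0.374, 0.003], [0.329, -0.258, 0.003]] [0.11905041 0.31779553 0.11806778] ctr [ 0.4965  -0.28825  0.003  ]
```

View pics/c0.png

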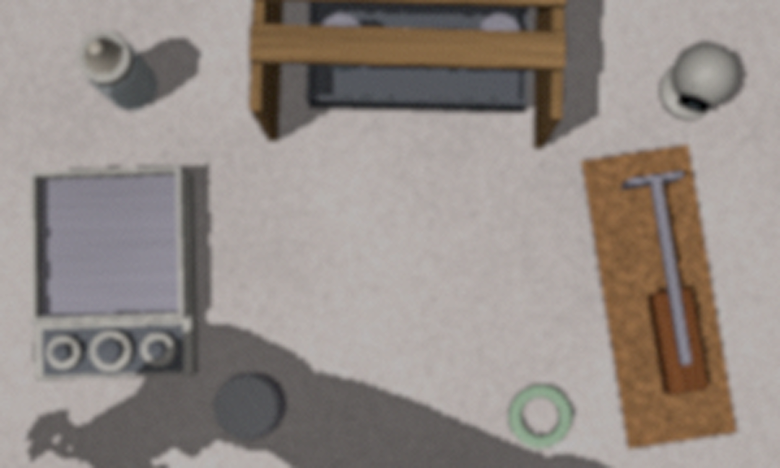

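```bash
python3 - <<'E'
from h import *
c=get_calibration('top')
for n,u,v,z in [('armback',685,362,.041),('plateMid',655,180,.041),('h1',650,290,.033),('h2',690,288,.033),('h3',708,385,.033),('h4',665,393,.033),('slatFL',252,62,.162),('slatFR',565,68,.162),('panLbot',272,140,0),('panRbot',540,147,0),('panLtop',252,107,.162),('panRtop',564,113,.162),
 ('binFL',310,105,.04),('binFR',525,108,.04),('basTL',40,178,.05),('basTR',184,170,.05),('basBR',186,315,.05),('basBL',38,318,.05),('kL',63,351,.035),('kM',111,350,.035),('kR',157,349,.035),('jarA',340,20,.071),('jarB',500,20,.071)]:
    print(n,ray(c,100+u/2.6,70+v/2.6,z).round(3))
E
```

```text
armback [ 0.423 -0.309  0.041]
plateMid [ 0.615 -0.275  0.041]
h1 [ 0.499 -0.273  0.033]
h2 [ 0.502 -0.316  0.033]
h3 [ 0.4   -0.336  0.033]
h4 [ 0.39  -0.291  0.033]
slatFL [0.698 0.139 0.162]
slatFR [ 0.7   -0.16   0.162]
panLbot [0.656 0.138 0.   ]
panRbot [ 0.656 -0.157  0.   ]
panLtop [0.654 0.138 0.162]
panRtop [ 0.656 -0.16   0.162]
binFL [0.686 0.094 0.04 ]
binFR [ 0.689 -0.136  0.04 ]
basTL [0.598 0.375 0.05 ]
basTR [0.611 0.224 0.05 ]
basBR [0.458 0.216 0.05 ]
basBL [0.451 0.371 0.05 ]
kL [0.417 0.348 0.035]
kM [0.419 0.297 0.035]
kR [0.422 0.248 0.035]
jarA [0.77  0.063 0.071]
jarB [ 0.774 -0.104  0.071]
```

```bash
python3 - <<'E'
from h import *
print(rel([.46,-.302,.22],3.317))
E
```

```text
(array([-546.7, -561.7,   84.1]), array([-0.002, -0.001, -0.643]))
```

send_rows --moves '[[[-547,-562,84],[0,0,-0.643],75],[[-547,-562,84],[0,0,-0.643],75],[[-547,-562,84],[0,0,-0.643],75],[[-547,-562,84],[0,0,-0.643],75],[[-547,-562,84],[0,0,-0.643],75],[[-547,-562,84],[0,0,-0.643],75],[[-547,-562,84],[0,0,-0.643],75],[[-547,-562,84],[0,0,-0.643],75],[[-547,-562,84],[0,0,-0.643],75],[[-547,-562,84],[0,0,-0.643],75],[[-547,-562,84],[0,0,-0.643],75],[[-547,-562,84],[0,0,-0.643],75]]'

```text
clock: 1.15
eef_pos: [0.3689, -0.0126, 0.2528]
tool_rot: [-0.087, 0.996, -0.001, -0.0]
ft_force: [1.3, 1.0, -0.4]
grip_width: 0.0753
```

```bash
python3 - <<'E'
from h import *
print(rel([.46,-.302,.22],3.317),st()[2]['joint_pos'])
E
```

```text
(array([ -39.3, -300.8,   33.1]), array([-0.001, -0.   , -0.   ])) [-0.03341899  0.01445447 -0.39611633  1.16032088 -0.00128745 -0.20855489]
```

send_rows --moves '[[[-39,-301,33],[0,0,0],75],[[-39,-301,33],[0,0,0],75],[[-39,-301,33],[0,0,0],75],[[-39,-301,33],[0,0,0],75],[[-39,-301,33],[0,0,0],75],[[-39,-301,33],[0,0,0],75],[[-39,-301,33],[0,0,0],75],[[-39,-301,33],[0,0,0],75],[[-39,-301,33],[0,0,0],75],[[-39,-301,33],[0,0,0],75]]'

```text
clock: 1.98
eef_pos: [0.4593, -0.3028, 0.2191]
tool_rot: [-0.087, 0.996, 0.0, -0.001]
ft_force: [-0.2, -0.2, -0.8]
grip_width: 0.075
```

```bash
python3 - <<'E'
from h import *
print(st()[0]);im,c=snap('wrist','w1.png')
print(-np.array(c['R']).T@np.array(c['t']))
for X in ([.46,-.302,.041],[.421,-.309,.041],[.617,-.275,.041]):print(proj(c,X))
E
```

```text
[ 0.45925951 -0.30275014  0.21905191]
[ 0.38308228 -0.3162604   0.28917485]
(np.float64(259.79840590656977), np.float64(195.11165043872117))
(np.float64(259.6583131132272), np.float64(143.3560305887047))
(np.float64(258.97300945642024), np.float64(362.39238603618037))
```

View pics/w1.png

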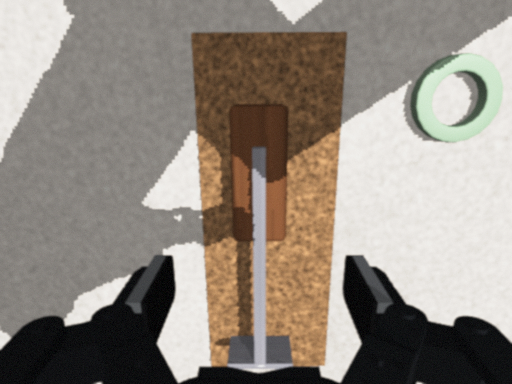

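The wrist view shows the hook handle (230–287, 104–240) and steel arm (259, 148–365) midway between the fingers, which confirms it is the right hook. I go down and grip.

send_rows --moves '[[[-4,1,40],[0,0,0],75],[[-4,1,80],[0,0,0],75],[[-4,1,110],[0,0,0],75],[[-4,1,130],[0,0,0],75],[[-4,1,138],[0,0,0],75],[[-4,1,138],[0,0,0],75],[[-4,1,138],[0,0,0],40],[[-4,1,138],[0,0,0],30],[[-4,1,138],[0,0,0],30],[[-4,1,138],[0,0,0],30],[[-4,1,138],[0,0,0],30],[[-4,1,138],[0,0,0],30]]'

```text
clock: 3.03
eef_pos: [0.4643, -0.3009, 0.084]
tool_rot: [-0.087, 0.996, -0.001, 0.001]
ft_force: [-0.2, 0.9, 6.8]
grip_width: 0.0428
```

send_rows --moves '[[[0,0,-20],[0,0,0],30],[[0,0,-50],[0,0,0],30],[[0,0,-80],[0,0,0],30],[[0,0,-80],[0,0,0],30],[[0,0,-80],[0,0,0],30]]'

```text
clock: 3.45
eef_pos: [0.4653, -0.3017, 0.1667]
tool_rot: [-0.087, 0.996, -0.003, 0.004]
ft_force: [-0.0, 0.4, -1.7]
grip_width: 0.0427
```

```bash
python3 - <<'E'
from h import *
print(rel([.45,-.02,.165],np.pi),st()[2]['ft_force'],st()[2]['ft_torque'])
E
```

```text
(array([-33.9, 280. ,   0. ]), array([-0.006,  0.007,  0.175])) [-0.01306456  0.37941075 -1.66604474] [ 0.02392681  0.03229337 -0.0291412 ]
```

send_rows --moves '[[[-4,35,0],[-0.006,0.007,0.02],30],[[-8,70,0],[-0.006,0.007,0.04],30],[[-12,105,0],[-0.006,0.007,0.06],30],[[-16,140,0],[-0.006,0.007,0.08],30],[[-20,175,0],[-0.006,0.007,0.1],30],[[-25,210,0],[-0.006,0.007,0.12],30],[[-30,245,0],[-0.006,0.007,0.15],30],[[-34,280,0],[-0.006,0.007,0.175],30],[[-34,280,0],[-0.006,0.007,0.175],30],[[-34,280,0],[-0.006,0.007,0.175],30]]'

```text
clock: 4.28
eef_pos: [0.4489, -0.0183, 0.1639]
tool_rot: [-0.002, 1.0, -0.0, -0.001]
ft_force: [0.3, -0.3, -1.7]
grip_width: 0.0426
```

```bash
python3 - <<'E'
from h import *
print(st()[0],st()[1].as_rotvec());a,c=snap('top','t1.png');b,d=snap('wrist','w2.png')
cr=cv2.resize(a[85:230,190:330],(560,580),interpolation=cv2.INTER_CUBIC)
cr=np.clip(cr*1.5,0,255).astype('uint8')
cv2.imwrite('pics/c1.png',cr[:,:,::-1])
E
```

```text
[ 0.44888218 -0.0183209   0.16385873] [ 6.54471241e-03 -3.13886516e+00  2.76196178e-04]
```

View pics/c1.png

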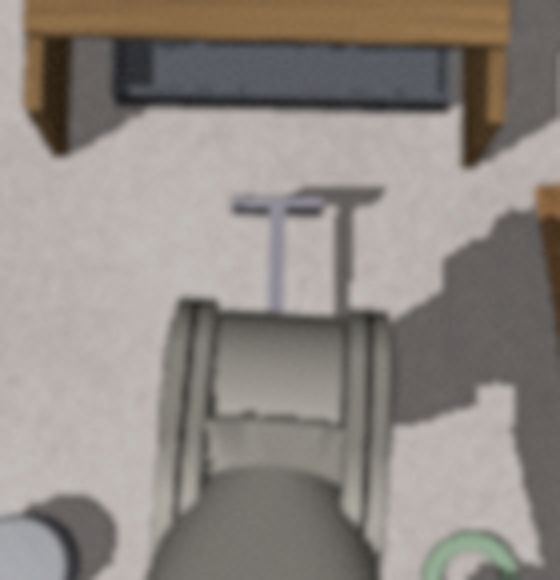

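```bash
python3 - <<'E'
from h import *
c=get_calibration('top')
for n,u,v,z in [('plate',278,204,.119),('pl',234,207,.119),('pr',322,205,.119),('binFLtop',116,97,.04),('binFRtop',449,102,.04),('binFLbot',120,106,.0),('binFRbot',447,108,.0),('panL',62,155,0),('panR',468,166,0)]:
    print(n,ray(c,190+u/4,85+v/4,z).round(3))
E
```

```text
plate [ 0.604 -0.02   0.119]
pl [0.601 0.009 0.119]
pr [ 0.604 -0.048  0.119]
binFLtop [0.69  0.095 0.04 ]
binFRtop [ 0.692 -0.136  0.04 ]
binFLbot [0.693 0.095 0.   ]
binFRbot [ 0.697 -0.139  0.   ]
panL [0.656 0.136 0.   ]
panR [ 0.656 -0.155  0.   ]
```

send_rows --moves '[[[-30,-1,0],[0,0,0],30],[[-60,-2,0],[0,0,0],30],[[-90,-3,0],[0,0,0],30],[[-106,-3,0],[0,0,0],30],[[-106,-3,0],[0,0,0],30],[[-106,-3,0],[0,0,0],30],[[-106,-3,20],[0,0,0],30],[[-106,-3,40],[0,0,0],30],[[-106,-3,55],[0,0,0],30],[[-106,-3,64],[0,0,0],30],[[-106,-3,64],[0,0,0],30],[[-106,-3,64],[0,0,0],30]]'

```text
clock: 5.38
eef_pos: [0.5545, -0.0238, 0.0999]
tool_rot: [0.0, 1.0, -0.0, -0.002]
ft_force: [-0.4, 0.1, -1.4]
grip_width: 0.0426
```

send_rows --moves '[[[5,0,0],[0,0,0],30],[[10,0,0],[0,0,0],30],[[15,0,0],[0,0,0],30],[[20,0,0],[0,0,0],30],[[25,0,0],[0,0,0],30],[[30,0,0],[0,0,0],30],[[35,0,0],[0,0,0],30],[[40,0,0],[0,0,0],30],[[45,0,0],[0,0,0],30]]'

```text
clock: 6.13
eef_pos: [0.5098, -0.0238, 0.1006]
tool_rot: [0.0, 1.0, -0.0, -0.001]
ft_force: [3.8, 0.0, -1.5]
grip_width: 0.0426
```

send_rows --moves '[[[6,0,0],[0,0,0],30],[[12,0,0],[0,0,0],30],[[18,0,0],[0,0,0],30],[[24,0,0],[0,0,0],30],[[30,0,0],[0,0,0],30],[[36,0,0],[0,0,0],30],[[42,0,0],[0,0,0],30],[[48,0,0],[0,0,0],30],[[54,0,0],[0,0,0],30],[[60,0,0],[0,0,0],30],[[66,0,0],[0,0,0],30],[[72,0,0],[0,0,0],30]]'

```text
clock: 7.13
eef_pos: [0.4372, -0.0237, 0.1006]
tool_rot: [0.0, 1.0, -0.0, -0.001]
ft_force: [4.9, 1.4, -1.8]
grip_width: 0.0429
```

send_rows --moves '[[[6,0,0],[0,0,0],30],[[12,0,0],[0,0,0],30],[[18,0,0],[0,0,0],30],[[24,0,0],[0,0,0],30],[[30,0,0],[0,0,0],30],[[36,0,0],[0,0,0],30],[[42,0,0],[0,0,0],30],[[48,0,0],[0,0,0],30],[[54,0,0],[0,0,0],30],[[60,0,0],[0,0,0],30],[[66,0,0],[0,0,0],30],[[71,0,0],[0,0,0],30]]'

```text
clock: 8.13
eef_pos: [0.3654, -0.0236, 0.1007]
tool_rot: [0.0, 1.0, -0.0, -0.001]
ft_force: [4.5, 0.8, -0.8]
grip_width: 0.0428
```

```bash
python3 - <<'E'
from h import *
print(st()[0]);a,c=snap('top','t2.png')
cr=cv2.resize(a[85:275,190:350],(640,760),interpolation=cv2.INTER_CUBIC)
cr=np.clip(cr[:600]*1.5,0,255).astype('uint8')
cv2.imwrite('pics/c2.png',cr[:,:,::-1])
E
```

```text
[ 0.36543606 -0.02364849  0.10069563]
```

View pics/c2.png

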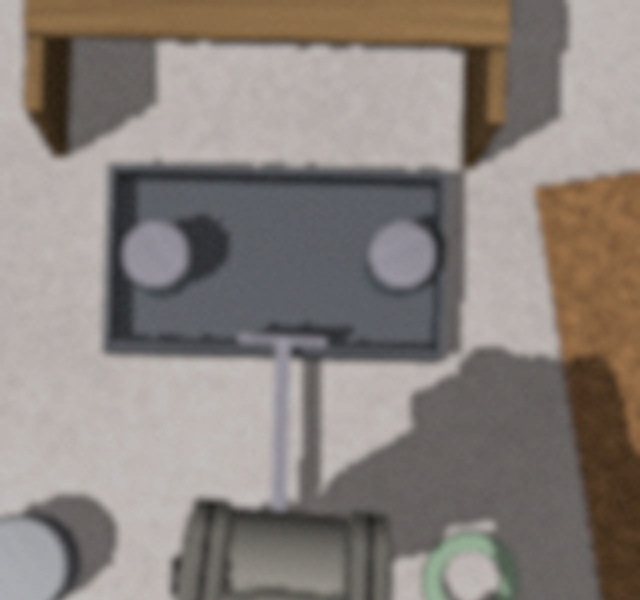

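The crop shows the bin out in front of the shelf (rear edge at row 168) with two jars in it, at (155,255) and (403,255). Now I unhook and return the hook.

send_rows --moves '[[[-8,0,0],[0,0,0],30],[[-8,0,0],[0,0,0],30],[[-8,0,-25],[0,0,0],30],[[-8,0,-55],[0,0,0],30],[[-8,0,-85],[0,0,0],30],[[-8,0,-95],[0,0,0],30],[[-8,0,-95],[0,0,0],30],[[-8,0,-95],[0,0,0],30]]'

```text
clock: 8.85
eef_pos: [0.3722, -0.0235, 0.1952]
tool_rot: [0.0, 1.0, -0.0, -0.002]
ft_force: [-0.2, -0.3, -2.1]
grip_width: 0.0429
```

```bash
python3 - <<'E'
from h import *
print(rel([.4643,-.3009,.15],3.317),st()[2]['ft_force'])
E
```

```text
(array([ -92.4, -277.3,   45. ]), array([-0.   , -0.004, -0.176])) [-0.24601688 -0.28227146 -2.09872147]
```

send_rows --moves '[[[-10,-35,0],[0,0,-0.02],30],[[-20,-70,0],[0,0,-0.04],30],[[-30,-105,0],[0,-0.004,-0.06],30],[[-40,-140,0],[0,-0.004,-0.08],30],[[-50,-175,0],[0,-0.004,-0.1],30],[[-60,-210,0],[0,-0.004,-0.12],30],[[-75,-245,10],[0,-0.004,-0.15],30],[[-92,-277,30],[0,-0.004,-0.176],30],[[-92,-277,45],[0,-0.004,-0.176],30],[[-92,-277,45],[0,-0.004,-0.176],30],[[-92,-277,45],[0,-0.004,-0.176],30]]'

```text
clock: 9.77
eef_pos: [0.4615, -0.2993, 0.1465]
tool_rot: [-0.087, 0.996, 0.003, -0.003]
ft_force: [-0.3, 0.4, -1.8]
grip_width: 0.0426
```

```bash
python3 - <<'E'
from h import *
print(rel([.4643,-.3009,.085],3.317),st()[2]['ft_force'])
E
```

```text
(array([-2.9, -2.5, 61.4]), array([ 0.006, -0.006, -0.001])) [-0.33715341  0.44049188 -1.79324348]
```

send_rows --moves '[[[-3,-2,20],[0.006,-0.006,0],30],[[-3,-2,40],[0.006,-0.006,0],30],[[-3,-2,52],[0.006,-0.006,0],30],[[-3,-2,58],[0.006,-0.006,0],30],[[-3,-2,61],[0.006,-0.006,0],30],[[-3,-2,63],[0.006,-0.006,0],30],[[-3,-2,63],[0.006,-0.006,0],30]]'

```text
clock: 10.35
eef_pos: [0.4647, -0.3002, 0.0844]
tool_rot: [-0.088, 0.996, -0.0, 0.0]
ft_force: [-0.3, 0.4, -2.2]
grip_width: 0.0428
```

send_rows --moves '[[[0,0,1],[0,0,0],30],[[0,0,2],[0,0,0],30],[[0,0,3],[0,0,0],30],[[0,0,3],[0,0,0],30]]'

```text
clock: 10.68
eef_pos: [0.4655, -0.3005, 0.084]
tool_rot: [-0.088, 0.996, -0.001, 0.002]
ft_force: [-2.2, 2.1, 10.8]
grip_width: 0.0427
```

send_rows --moves '[[[0,0,-1],[0,0,0],30],[[0,0,-1],[0,0,0],60],[[0,0,-1],[0,0,0],72],[[0,0,-1],[0,0,0],72],[[0,0,-1],[0,0,0],72],[[0,0,-30],[0,0,0],72],[[0,0,-70],[0,0,0],72],[[0,0,-110],[0,0,0],72],[[0,0,-140],[0,0,0],72],[[0,0,-140],[0,0,0],72]]'

```text
clock: 11.52
eef_pos: [0.468, -0.3023, 0.2314]
tool_rot: [-0.088, 0.996, -0.005, 0.007]
ft_force: [0.6, -0.8, 0.5]
grip_width: 0.0719
```

```bash
python3 - <<'E'
from h import *
im,d=snap('wrist','w3.png')
a,c=snap('top','t3.png')
cr=a[85:200,190:330]
g=cv2.resize(cr,None,fx=2,fy=2);g=np.clip(g*1.5,0,255).astype('uint8')
o=np.zeros((384,800,3),'uint8');o[:,:512]=im;o[:230,512:792]=g;cv2.imwrite('pics/c3.png',o[:,:,::-1])
# jar tops: light grey-lilac blobs inside bin
R=cv2.cvtColor(a,cv2.COLOR_RGB2GRAY)
for u,v in ((155,255),(403,255)):print(ray(c,190+u/4,85+v/4,.071).round(3))
print(rel([.55,-.1,.22],np.pi/2),st()[2]['joint_pos'])
E
```

```text
[0.575 0.062 0.071]
[ 0.58  -0.105  0.071]
(array([-118. ,  183. ,    5.2]), array([1.000e-03, 8.000e-03, 1.746e+00])) [-5.73535703e-01  3.87193965e-01  1.74529401e-03  1.17788675e+00
  3.03622086e-04 -7.48975375e-01]
```

View pics/c3.png

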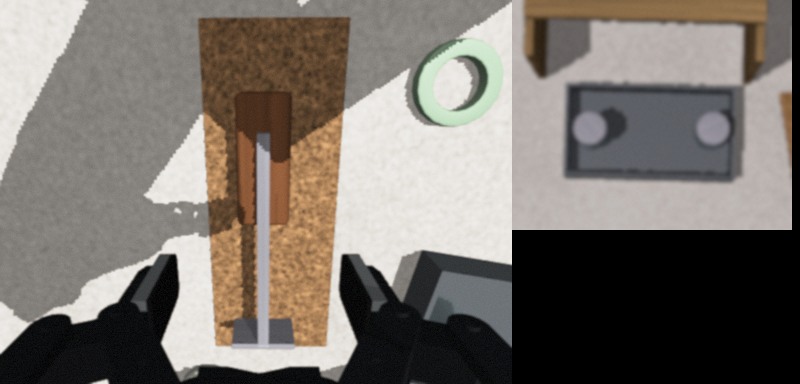

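The hook stands on the mat again: handle at (263,160), plate at (263,335) just inside the mat end, seen in perspective. Jar tops are at (590,127) and (712,127) in the inset. I go above the right jar.

send_rows --moves '[[[-20,30,0],[0,0,0.12],72],[[-40,60,0],[0,0,0.24],72],[[-60,90,0],[0,0.004,0.36],72],[[-80,120,0],[0,0.004,0.48],72],[[-100,150,0],[0,0.004,0.6],72],[[-130,175,5],[0,0.006,0.72],72],[[-148,175,5],[0,0.008,0.84],72],[[-148,175,5],[0,0.008,0.96],72],[[-148,175,5],[0,0.008,1.08],72],[[-148,175,5],[0,0.008,1.2],72],[[-148,175,5],[0,0.008,1.32],72],[[-148,175,5],[0,0.008,1.44],72]]'

```text
clock: 12.62
eef_pos: [0.5798, -0.1023, 0.2175]
tool_rot: [0.593, 0.805, -0.001, -0.002]
ft_force: [-0.0, 0.1, 0.1]
grip_width: 0.0718
```

```bash
python3 - <<'E'
from h import *
print(rel([.58,-.105,.20],np.pi/2),st()[2]['joint_pos'])
E
```

```text
(array([-2.7, -0.5, 17.5]), array([-0.005, -0.002,  0.301])) [-1.74596478e-01  4.66174272e-01  1.02917697e-01  1.21255173e+00
  6.40980242e-06  1.09559370e+00]
```

send_rows --moves '[[[-3,0,17],[-0.005,-0.002,0.12],65],[[-3,0,17],[-0.005,-0.002,0.24],65],[[-3,0,17],[-0.005,-0.002,0.301],65],[[-3,0,17],[-0.005,-0.002,0.301],65]]'

```text
clock: 12.95
eef_pos: [0.5791, -0.1049, 0.1974]
tool_rot: [0.708, 0.707, -0.002, -0.002]
ft_force: [0.5, -0.6, 0.4]
grip_width: 0.0652
```

```bash
python3 - <<'E'
from h import *
print(st()[0])
im,c=snap('wrist','w4.png')
for X in ([.58,-.105,.071],[.58,-.128,.071],[.58,-.082,.071],[.575,.062,.071]):print(np.round(proj(c,X)))
E
```

```text
[ 0.579142   -0.10486487  0.19737228]
[260. 220.]
[260. 253.]
[260. 184.]
[ 249. -111.]
```

View pics/w4.png

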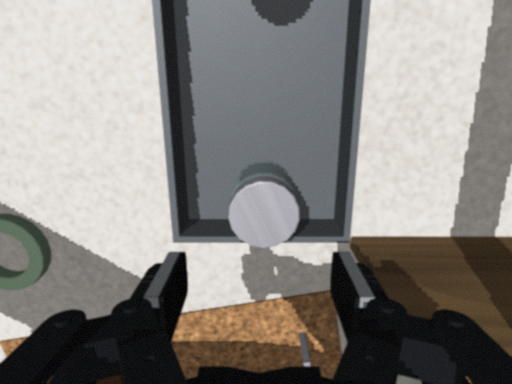

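The jar top circle is at (264,211), radius 35, which puts it at (0.582, -0.099). I correct by +6 and +3 mm and grip.

send_rows --moves '[[[6,3,20],[0.003,0.003,0],65],[[6,3,50],[0.003,0.003,0],65],[[6,3,75],[0.003,0.003,0],65],[[6,3,85],[0.003,0.003,0],65],[[6,3,85],[0.003,0.003,0],65],[[6,3,85],[0.003,0.003,0],35],[[6,3,85],[0.003,0.003,0],35],[[6,3,85],[0.003,0.003,0],35],[[6,3,85],[0.003,0.003,0],35],[[6,3,85],[0.003,0.003,0],35]]'

```text
clock: 13.83
eef_pos: [0.5829, -0.099, 0.1143]
tool_rot: [0.707, 0.708, -0.001, -0.003]
ft_force: [0.1, -1.2, 1.6]
grip_width: 0.0445
```

send_rows --moves '[[[0,0,-20],[0,0,0],35],[[0,0,-50],[0,0,0],35],[[0,0,-80],[0,0,0],35],[[0,0,-110],[0,0,0],35],[[0,0,-110],[0,0,0],35],[[0,0,-110],[0,0,0],35]]'

```text
clock: 14.33
eef_pos: [0.5848, -0.0996, 0.2273]
tool_rot: [0.707, 0.708, 0.001, -0.0]
ft_force: [0.4, 0.9, -1.4]
grip_width: 0.0444
```

```bash
python3 - <<'E'
from h import *
print(rel([.532,.262,.21],np.pi/2),rel([.528,.331,.21],np.pi/2),st()[2]['joint_pos'])
E
```

```text
(array([361.7, -52.4,  18. ]), array([ 0.002, -0.002,  0.001])) (array([430.7, -56.3,  18.1]), array([ 0.002, -0.002,  0.001])) [-0.16960271  0.46426695  0.12648712  1.23172429  0.00224461  1.40001272]
```

send_rows --moves '[[[36,-4,0],[0,0,0],35],[[72,-9,0],[0,0,0],35],[[108,-14,0],[0,0,0],35],[[144,-19,0],[0,0,0],35],[[180,-24,0],[0,0,0],35],[[216,-29,0],[0,0,0],35],[[252,-34,0],[0,0,0],35],[[288,-39,0],[0,0,0],35],[[324,-44,0],[0,0,0],35],[[360,-49,0],[0,0,0],35],[[396,-54,10],[0,0,0],35],[[431,-56,18],[0,0,0],35]]'

```text
clock: 15.33
eef_pos: [0.5269, 0.3329, 0.2086]
tool_rot: [0.706, 0.708, 0.0, -0.0]
ft_force: [1.0, 0.1, -1.6]
grip_width: 0.0447
```

```bash
python3 - <<'E'
from h import *
print(rel([.528,.331,.144],np.pi/2))
a,c=snap('top','t4.png');b,d=snap('side','s4.png')
g=np.hstack([cv2.resize(a[110:230,90:220],(400,369)),cv2.resize(b[90:220,140:280],(400,369))]);g=np.clip(g*1.3,0,255).astype('uint8')
cv2.imwrite('pics/c4.png',g[:,:,::-1])
E
```

```text
(array([-1.9,  1.1, 64.5]), array([-0.   , -0.001,  0.002]))
```

View pics/c4.png

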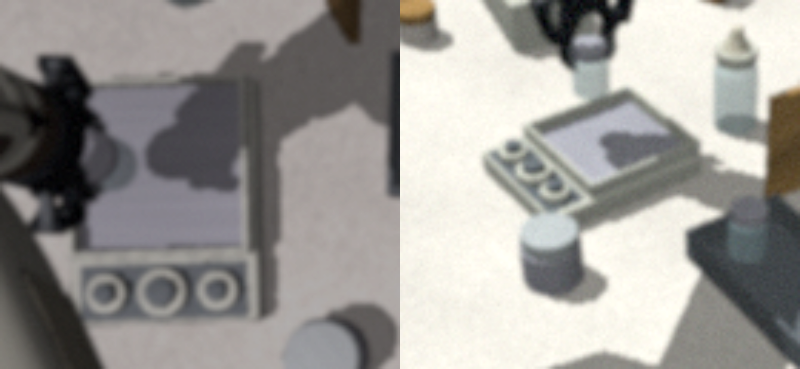

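The jar hangs upright over the left half of the basin. Lowering it.

send_rows --moves '[[[-2,1,20],[0,0,0],35],[[-2,1,40],[0,0,0],35],[[-2,1,55],[0,0,0],35],[[-2,1,62],[0,0,0],35],[[-2,1,66],[0,0,0],35],[[-2,1,68],[0,0,0],35],[[-2,1,69],[0,0,0],35],[[-2,1,69],[0,0,0],35],[[-2,1,69],[0,0,0],35]]'

```text
clock: 16.18
eef_pos: [0.5246, 0.3324, 0.1393]
tool_rot: [0.704, 0.71, -0.003, -0.002]
ft_force: [-8.1, -4.4, 11.8]
grip_width: 0.0447
```

send_rows --moves '[[[0,2,-1],[0,0,0],35],[[0,2,-1],[0,0,0],35],[[0,2,-1],[0,0,0],35]]'

```text
clock: 16.43
eef_pos: [0.5272, 0.3323, 0.1406]
tool_rot: [0.705, 0.71, -0.002, -0.002]
ft_force: [-0.1, 0.1, -1.7]
grip_width: 0.0449
```

send_rows --moves '[[[0,0,1],[0,0,0],35],[[0,0,1],[0,0,0],58],[[0,0,1],[0,0,0],62],[[0,0,1],[0,0,0],62],[[0,0,-20],[0,0,0],62],[[0,0,-50],[0,0,0],62],[[0,0,-75],[0,0,0],62],[[0,0,-75],[0,0,0],62]]'

```text
clock: 17.1
eef_pos: [0.5301, 0.3338, 0.222]
tool_rot: [0.705, 0.71, 0.003, -0.001]
ft_force: [1.2, 0.1, 0.7]
grip_width: 0.0619
```

```bash
python3 - <<'E'
from h import *
im,c=snap('wrist','w5.png')
print(rel([.575,.062,.2],np.pi/2))
for X in ([.527,.332,.096],[.527,.309,.096]):print(np.round(proj(c,X)))
E
```

```text
(array([-271.8,   43.6,   18.3]), array([ 0.001, -0.004,  0.007]))
[251. 224.]
[251. 257.]
```

View pics/w5.png

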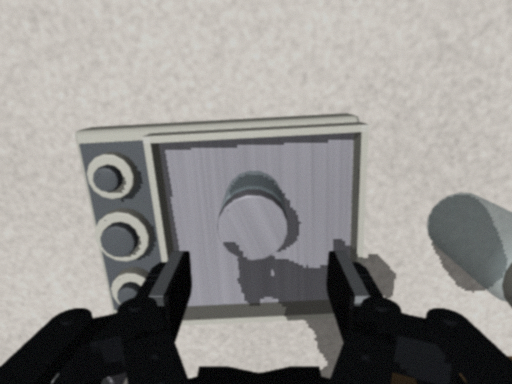

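The jar stands upright in the basin (top at 253,225). The button caps are at (106,179), (119,238) and (128,292).

```bash
python3 - <<'E'
from h import *
im=0;c=get_calibration('wrist')
for u,v,z in [(106,179,.038),(119,238,.038),(128,292,.038),(253,225,.096),(148,137,.05),(367,124,.05)]:print(ray(c,u,v,z).round(3))
E
```

```text
[0.414 0.345 0.038]
[0.418 0.295 0.038]
[0.42  0.245 0.038]
[0.527 0.331 0.096]
[0.453 0.378 0.05 ]
[0.605 0.389 0.05 ]
```

send_rows --moves '[[[-35,5,0],[0,0,0],65],[[-70,10,0],[0,0,0],65],[[-105,15,5],[0,0,0],65],[[-140,20,10],[0,0,0],65],[[-175,26,15],[0,0,0],65],[[-210,33,20],[0,0,0],65],[[-245,40,22],[0,0,0],65],[[-268,44,22],[0,0,0],65],[[-268,44,22],[0,0,0],65],[[-268,44,22],[0,0,0],65]]'

```text
clock: 17.98
eef_pos: [0.575, 0.0644, 0.1952]
tool_rot: [0.706, 0.709, 0.001, -0.002]
ft_force: [-0.4, -0.2, 0.4]
grip_width: 0.0649
```

```bash
python3 - <<'E'
from h import *
print(st()[0])
im,c=snap('wrist','w6.png')
for X in ([.575,.062,.071],[.575,.039,.071]):print(np.round(proj(c,X)))
E
```

```text
[0.5750056  0.06440276 0.1952452 ]
[257. 225.]
[257. 259.]
```

View pics/w6.png

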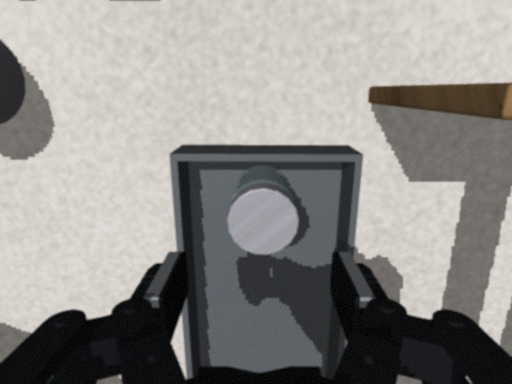

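The jar top is at (264,220), i.e. +5 mm in x. Gripping it.

send_rows --moves '[[[1,5,20],[0.002,0.003,0],65],[[1,5,50],[0.002,0.003,0],65],[[1,5,74],[0.002,0.003,0],65],[[1,5,82],[0.002,0.003,0],65],[[1,5,82],[0.002,0.003,0],65],[[1,5,82],[0.002,0.003,0],35],[[1,5,82],[0.002,0.003,0],35],[[1,5,82],[0.002,0.003,0],35],[[1,5,82],[0.002,0.003,0],35],[[1,5,82],[0.002,0.003,0],35]]'

```text
clock: 18.87
eef_pos: [0.5809, 0.0672, 0.115]
tool_rot: [0.705, 0.709, 0.003, -0.003]
ft_force: [-0.6, 0.4, 2.8]
grip_width: 0.0441
```

send_rows --moves '[[[0,0,-20],[0,0,0],35],[[0,0,-50],[0,0,0],35],[[0,0,-80],[0,0,0],35],[[0,0,-110],[0,0,0],35],[[0,0,-110],[0,0,0],35],[[0,0,-110],[0,0,0],35]]'

```text
clock: 19.37
eef_pos: [0.5823, 0.0663, 0.2279]
tool_rot: [0.705, 0.709, 0.006, -0.001]
ft_force: [0.1, -0.3, -1.9]
grip_width: 0.0443
```

```bash
python3 - <<'E'
from h import *
print(rel([.532,.262,.22],np.pi/2))
E
```

```text
(array([195.9, -49.1,   9.3]), array([ 0.007, -0.009,  0.006]))
```

send_rows --moves '[[[35,-8,0],[0,0,0],35],[[70,-17,0],[0,0,0],35],[[105,-26,0],[0,0,0],35],[[140,-35,0],[0.004,-0.004,0.003],35],[[175,-44,0],[0.007,-0.009,0.006],35],[[196,-49,9],[0.007,-0.009,0.006],35],[[196,-49,9],[0.007,-0.009,0.006],35],[[196,-49,9],[0.007,-0.009,0.006],35],[[196,-49,9],[0.007,-0.009,0.006],35]]'

```text
clock: 20.12
eef_pos: [0.5316, 0.2613, 0.219]
tool_rot: [0.707, 0.707, -0.002, -0.0]
ft_force: [-0.7, 0.4, -1.3]
grip_width: 0.0445
```

```bash
python3 - <<'E'
from h import *
print(rel([.532,.262,.141],np.pi/2))
E
```

```text
(array([ 0.8,  0.6, 78. ]), array([-0.003,  0.002, -0.   ]))
```

send_rows --moves '[[[1,1,25],[-0.002,0.002,0],35],[[1,1,50],[-0.002,0.002,0],35],[[1,1,68],[-0.002,0.002,0],35],[[1,1,75],[-0.002,0.002,0],35],[[1,1,78],[-0.002,0.002,0],35],[[1,1,78],[-0.002,0.002,0],35],[[1,1,78],[-0.002,0.002,0],35]]'

```text
clock: 20.7
eef_pos: [0.5333, 0.2615, 0.1419]
tool_rot: [0.708, 0.707, 0.001, -0.0]
ft_force: [0.5, -0.0, -0.9]
grip_width: 0.0446
```

send_rows --moves '[[[0,0,1],[0,0,0],35],[[0,0,2],[0,0,0],35],[[0,0,2],[0,0,0],58],[[0,0,2],[0,0,0],62],[[0,0,2],[0,0,0],62],[[0,0,-20],[0,0,0],62],[[0,0,-55],[0,0,0],62],[[0,0,-90],[0,0,0],62],[[0,0,-90],[0,0,0],62]]'

```text
clock: 21.45
eef_pos: [0.5364, 0.2631, 0.24]
tool_rot: [0.708, 0.707, 0.007, 0.002]
ft_force: [0.5, 1.1, 1.3]
grip_width: 0.0621
```

```bash
python3 - <<'E'
from h import *
im,c=snap('wrist','w7.png')
print(st()[0],rel([.414,.346,.2],np.pi/2))
print(st()[2]['joint_pos'])
E
```

```text
[0.5355693  0.26269487 0.23702528] (array([  82.9, -122.1,   36.2]), array([ 0.01 , -0.005, -0.001]))
[4.55879145e-01 4.58084795e-01 1.42598739e-01 1.24385321e+00
 3.53415670e-04 2.02811843e+00]
```

View pics/w7.png

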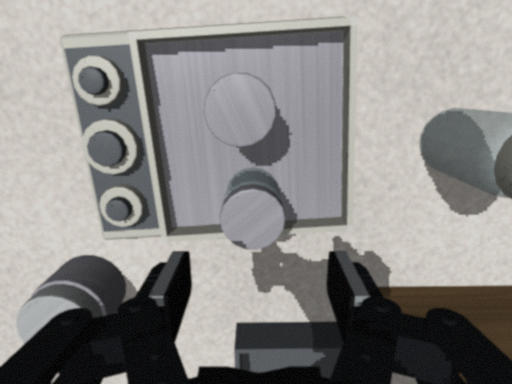

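Both jars stand in the basin (tops at 239,109 and 252,217). The caps at (93,79), (106,148) and (118,208) lean outward from the image centre relative to their rings, so they stand above them. Now the buttons, with closed fingers.

```bash
python3 - <<'E'
from h import *
c=get_calibration('wrist')
for u,v in [(93,79),(106,148),(118,208)]:print(ray(c,u,v,.038).round(3))
for u,v in [(239,109),(252,217)]:print('jar',ray(c,u,v,.096).round(3))
E
```

```text
[0.415 0.348 0.038]
[0.418 0.296 0.038]
[0.421 0.246 0.038]
jar [0.526 0.329 0.096]
jar [0.534 0.259 0.096]
```

send_rows --moves '[[[20,-30,0],[0.01,-0.005,0],30],[[41,-60,0],[0.01,-0.005,0],10],[[62,-90,0],[0.01,-0.005,0],0],[[83,-121,10],[0.01,-0.005,0],0],[[83,-121,40],[0.01,-0.005,0],0],[[83,-121,75],[0.01,-0.005,0],0],[[83,-121,105],[0.01,-0.005,0],0],[[83,-121,105],[0.01,-0.005,0],0],[[83,-121,105],[0.01,-0.005,0],0]]'

```text
clock: 22.25
eef_pos: [0.4144, 0.3455, 0.1296]
tool_rot: [0.708, 0.707, -0.002, -0.0]
ft_force: [1.1, 0.2, 1.3]
grip_width: -0.0001
```

```bash
python3 - <<'E'
from h import *
print(rel([.414,.346,.115],np.pi/2))
E
```

```text
(array([ 0.6, -0.3, 14.6]), array([-0.004,  0.003, -0.001]))
```

send_rows --moves '[[[1,0,5],[-0.003,0.003,0],0],[[1,0,10],[-0.003,0.003,0],0],[[1,0,14],[-0.003,0.003,0],0],[[1,0,17],[-0.003,0.003,0],0],[[1,0,17],[-0.003,0.003,0],0]]'

```text
clock: 22.67
eef_pos: [0.4156, 0.3474, 0.1182]
tool_rot: [0.708, 0.707, 0.003, -0.0]
ft_force: [-7.5, -5.2, 26.5]
grip_width: 0.0001
```

send_rows --moves '[[[0,0,-2],[-0.004,0,0],0],[[0,0,-2],[-0.004,0,0],0],[[0,0,-2],[-0.004,0,0],0]]'

```text
clock: 22.92
eef_pos: [0.4168, 0.3483, 0.1221]
tool_rot: [0.708, 0.706, 0.007, 0.001]
ft_force: [2.8, 1.2, 1.8]
grip_width: -0.0
```

```bash
python3 - <<'E'
from h import *
b,d=snap('side','s5.png')
cv2.imwrite('pics/c5.png',cv2.resize(b[110:180,150:250],(800,560),interpolation=cv2.INTER_CUBIC)[:,:,::-1])
E
```

```text
(no output)
```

View pics/c5.png

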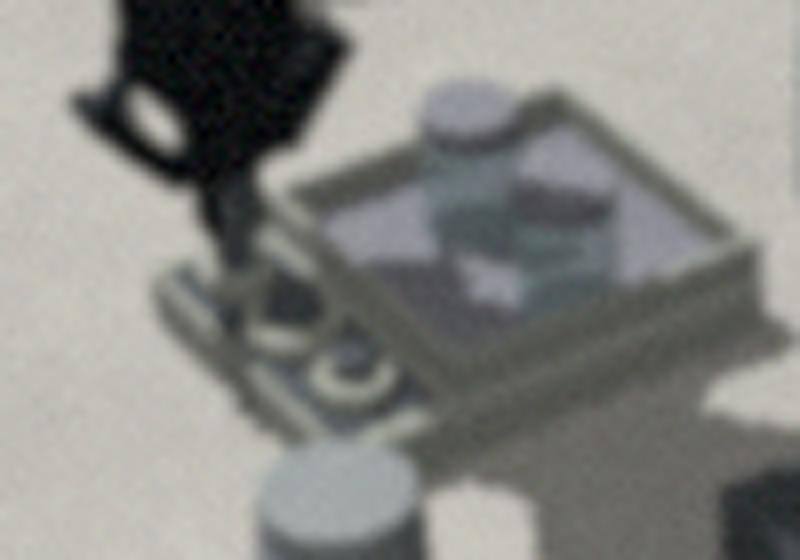

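```bash
python3 - <<'E'
from h import *
t=get_calibration('top');s=get_calibration('side')
def tri(L):
    A=[];
    for c,u,v in L:
        P=np.hstack([np.array(c['R']),np.array(c['t']).reshape(3,1)]);x=(u-c['cx'])/c['fx'];y=(v-c['cy'])/c['fy']
        A+=[x*P[2]-P[0],y*P[2]-P[1]]
    A=np.array(A);return np.linalg.lstsq(A[:,:3],-A[:,3],rcond=None)[0].round(4)
print('R',tri([(t,100+157/2.6,70+349/2.6),(s,194,155.6)]))
print('M',tri([(t,100+111/2.6,70+350/2.6),(s,150+290/8,110+300/8)]))
f=lambda X:((proj(s,X)[0]-150)*8,(proj(s,X)[1]-110)*8)
p,_,o=st();print(p,o['ft_force']);print('tip',f([p[0],p[1],p[2]-.0726]))
for z in(.03,.04,.05):print(z,[np.round(f([x,y,z])) for x,y in((.416,.347),(.419,.296),(.421,.246))])
E
```

```text
R [0.4234 0.2458 0.0407]
M [0.42   0.2932 0.0466]
[0.41677289 0.34819949 0.12153197] [1.21030342 0.91017317 2.21756968]
tip (np.float64(224.28642099504737), np.float64(235.18012256176576))
0.03 [array([228., 272.]), array([286., 328.]), array([344., 386.])]
0.04 [array([226., 254.]), array([285., 310.]), array([342., 367.])]
0.05 [array([224., 235.]), array([283., 291.]), array([341., 349.])]
```

send_rows --moves '[[[0,0,-6],[0.003,-0.006,0],0],[[-1,-1,-6],[0.003,-0.006,0],0],[[-1,-1,-6],[0.003,-0.006,0],0],[[-1,-1,-6],[0.003,-0.006,0],0]]'

```text
clock: 23.3
eef_pos: [0.4153, 0.3468, 0.1269]
tool_rot: [0.708, 0.706, 0.002, 0.002]
ft_force: [0.1, 0.7, -0.1]
grip_width: 0.0
```

send_rows --moves '[[[0,0,2],[0,0,0],0],[[0,0,3],[0,0,0],0],[[0,0,3],[0,0,0],0],[[0,0,3],[0,0,0],0]]'

```text
clock: 23.63
eef_pos: [0.415, 0.3465, 0.1236]
tool_rot: [0.708, 0.706, 0.002, 0.002]
ft_force: [-0.8, -0.7, 0.9]
grip_width: -0.0003
```

send_rows --moves '[[[0,0,1],[0,0,0],0],[[0,0,2],[0,0,0],0],[[0,0,2],[0,0,0],0],[[0,0,2],[0,0,0],0]]'

```text
clock: 23.97
eef_pos: [0.415, 0.3465, 0.1216]
tool_rot: [0.708, 0.706, 0.002, 0.002]
ft_force: [-1.1, -0.4, 1.4]
grip_width: -0.0002
```

send_rows --moves '[[[0,0,1],[0,0,0],0],[[0,0,2],[0,0,0],0],[[0,0,2],[0,0,0],0],[[0,0,2],[0,0,0],0]]'

```text
clock: 24.3
eef_pos: [0.415, 0.3465, 0.1197]
tool_rot: [0.708, 0.706, 0.002, 0.002]
ft_force: [-1.9, -0.7, 4.3]
grip_width: -0.0
```

send_rows --moves '[[[0,0,1],[0,0,0],0],[[0,0,2],[0,0,0],0],[[0,0,2],[0,0,0],0],[[0,0,2],[0,0,0],0]]'

```text
clock: 24.63
eef_pos: [0.415, 0.3465, 0.1186]
tool_rot: [0.708, 0.706, 0.002, 0.002]
ft_force: [-3.5, -1.8, 9.1]
grip_width: -0.0003
```

The left button shows about 0.8 N/mm to 4 N, then a hard stop, so it went fully down. Next is the right one.

send_rows --moves '[[[0,0,-15],[0,0,0],0],[[0,0,-30],[0,0,0],0],[[0,0,-30],[0,0,0],0],[[-35,3,-30],[0,0,0],0],[[-70,5,-30],[0,0,0],0],[[-100,8,-30],[0,0,0],0],[[-100,8,-30],[0,0,0],0],[[-100,8,-30],[0,0,0],0],[[-100,8,-20],[0,0,0],0],[[-100,8,-10],[0,0,0],0],[[-100,8,-10],[0,0,0],0]]'

```text
clock: 25.55
eef_pos: [0.4214, 0.2467, 0.126]
tool_rot: [0.707, 0.707, 0.0, 0.002]
ft_force: [-0.5, -0.1, 0.5]
grip_width: -0.0
```

```bash
python3 - <<'E'
from h import *
print(rel([.423,.246,.118],np.pi/2),st()[2]['ft_force'])
E
```

```text
(array([-0.7,  1.6,  8. ]), array([ 0.002,  0.002, -0.   ])) [-0.4610615  -0.10702797  0.49055109]
```

send_rows --moves '[[[0,1,2],[0,0,0],0],[[0,1,4],[0,0,0],0],[[0,1,6],[0,0,0],0],[[0,1,8],[0,0,0],0],[[0,1,9],[0,0,0],0],[[0,1,9],[0,0,0],0]]'

```text
clock: 26.05
eef_pos: [0.422, 0.2472, 0.1185]
tool_rot: [0.707, 0.707, 0.0, 0.001]
ft_force: [-4.9, -0.2, 13.0]
grip_width: -0.0003
```

send_rows --moves '[[[0,0,-15],[0,0,0],0],[[0,0,-30],[0,0,0],0],[[0,0,-30],[0,0,0],0],[[25,-1,-30],[0,0,0],0],[[49,-2,-30],[0,0,0],0],[[49,-2,-30],[0,0,0],0],[[49,-2,-30],[0,0,0],0],[[49,-2,-20],[0,0,0],0],[[49,-2,-8],[0,0,0],0],[[49,-2,-8],[0,0,0],0]]'

```text
clock: 26.88
eef_pos: [0.4187, 0.2944, 0.1237]
tool_rot: [0.707, 0.707, -0.002, 0.001]
ft_force: [-0.8, 0.9, 0.8]
grip_width: -0.0
```

send_rows --moves '[[[0,0,2],[0,0,0],0],[[0,0,4],[0,0,0],0],[[0,0,6],[0,0,0],0],[[0,0,8],[0,0,0],0],[[0,0,9],[0,0,0],0],[[0,0,9],[0,0,0],0]]'

```text
clock: 27.38
eef_pos: [0.4188, 0.2939, 0.1183]
tool_rot: [0.707, 0.707, -0.001, 0.001]
ft_force: [-6.8, -6.0, 24.6]
grip_width: -0.0001
```

send_rows --moves '[[[0,0,-10],[0,0,0],0],[[0,0,-40],[0,0,0],0],[[0,0,-80],[0,0,0],0],[[0,0,-120],[0,0,0],0],[[-30,-20,-150],[0,0,0],0],[[-65,-40,-170],[0,0,0],0],[[-100,-60,-180],[0,0,0],0],[[-135,-80,-180],[0,0,0],0],[[-170,-100,-180],[0,0,0],0],[[-200,-100,-180],[0,0,0],0],[[-200,-100,-180],[0,0,0],0],[[-200,-100,-180],[0,0,0],0]]'

```text
clock: 28.38
eef_pos: [0.3181, 0.0931, 0.2993]
tool_rot: [0.709, 0.705, -0.001, 0.002]
ft_force: [0.3, 0.5, 0.5]
grip_width: -0.0
```

```bash
python3 - <<'E'
from h import *
a,c=snap('top','t9.png');b,d=snap('side','s9.png')
g=np.hstack([cv2.resize(a[80:260,90:400],(800,465))]);g=np.clip(g*1.4,0,255).astype('uint8')
cv2.imwrite('pics/c9.png',g[:,:,::-1]);cv2.imwrite('pics/c10.png',cv2.resize(b[80:310,130:410],(800,600))[:,:,::-1])
E
```

```text
(no output)
```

View pics/c9.png

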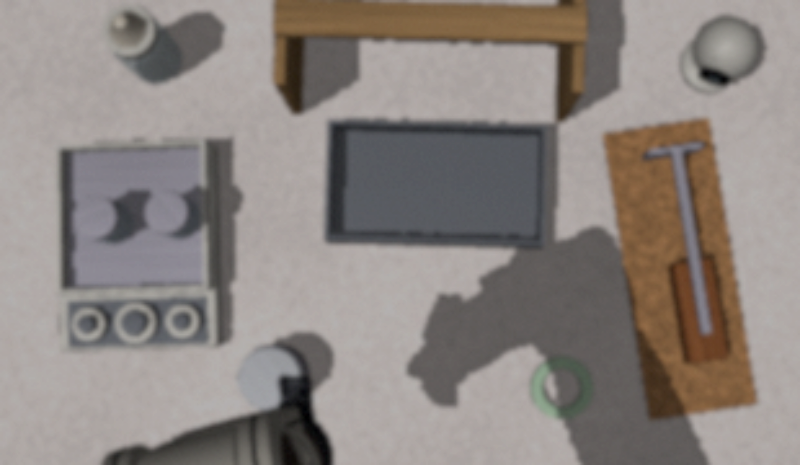

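View pics/c10.png

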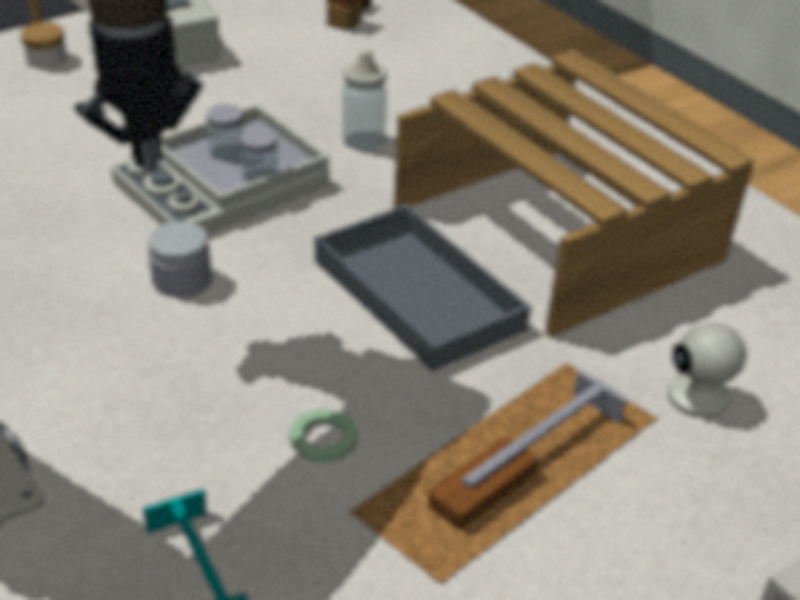

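```bash
python3 - <<'E'
from h import *
c=get_calibration('top')
for u,v in((330,121),(550,124),(328,241),(543,246)):print(ray(c,90+u/2.581,80+v/2.583,.04).round(3))
p=ray(c,90+674/2.581,80+152/2.583,.041);print('plate in mat',(p-[.4965,-.288,0])@np.array([[.985,-.174],[.174,.985],[0,0]]))
print(st()[2]['ft_force']);order.job_done()
E
```

```text
[0.64  0.096 0.04 ]
[ 0.643 -0.14   0.04 ]
[0.511 0.094 0.04 ]
[ 0.512 -0.135  0.04 ]
plate in mat [ 0.1205713  -0.00598826]
[ 0.40788086  0.37033311 -0.04945243]
the job is handed in; nothing more can be done
```

The job is done and handed in at about 28.5 s on the robot's clock; it reported no verdict.

- **Bin:** I hooked it over its front lip and dragged it out at about 4–5 N. The last picture puts its rear edge at x ≈ 0.64 and the shelf's front edge at 0.655, so the bin's origin is about -0.078 m in the shelf frame. The limit is -0.055 m.
- **Hook:** It stands on the mat again. Its plate is about 120 mm along the mat and 6 mm off its centre line, inside the edges. The turquoise look-alike was left alone.
- **Jars:** Two were present, and both stand upright in the basin about 70 mm apart. While lowering the first one I pressed it briefly against the floor with about 12 N, then eased off before letting go.
- **Buttons:** I pressed left, then right, then middle to their hard stops. I measured the spring travel only on the left button; the other two stopped at the same height. The left and middle presses reached about 25 N, under the 40 N limit.
- **Measurement that disagreed:** The button caps came out at 41–47 mm high from the pictures but about 51 mm by touch, which made no difference to the pressing.
- **Bystanders and arm:** The monitor, bottle, teether and tin look unmoved in the last pictures. The arm was clear of everything and read close to zero force.

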